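# Hold the grinder lid at half turn

## Robot

A 6-joint arm with a two-finger parallel gripper is mounted at the origin on the work surface. World frame = base frame: x ahead of the robot, y to its left, z up, the work surface at z = 0. Lengths are in m, angles in rad, forces in N, time in s.
With the tool pointing down it reaches from about 0.375 to 0.9 m from the base axis. Payload 3.1 kg.
Tool frame: the origin (TCP) lies midway between the tips of the shut fingers; the grasp point (between the pads) lies 19 mm behind it; z points along the fingers, y is the line along which they close (so a half turn about z gives the same grasp; the last joint's range is limited). The gripper opens to 87 mm and grips with 3 to 60 N. Pads are 19 mm wide; open, the fingers measure 117 mm over their backs; the gripper's body (75 mm by 190 mm) begins 51 mm behind the grasp point.
Start: joints at [-1.312, 0.527, 1.433, -0, 1.181, -0.178], TCP at [0.265, -0.566, 0.223] pointing down, gripper open.
Joint ranges: [-3.08, 3.08], [-0.75, 2.2], [0.22, 2.44], [-1.43, 4.57], [0, 2.65], [-2.85, 2.85]. Speed limits (rad/s): [2.79, 2.79, 3.14, 3.14, 3.14, 3.14].

## Interface

Orientations are given as a unit quaternion [x, y, z, w].
In Python, from rig import get_obs, cams, job gives the robot as it stands.
- The arm moves only by the tool servo_tool, never from a script. Its argument "moves" is text: rows parted by semicolons, each of 5 numbers parted by spaces: the shift along the tool's x, y, z in m, then the turn about the tool's z in degrees, then the finger opening in m, from 0 to 0.087. In form: dx dy dz spin claw; .... A call has 1 to 10 rows; each row is the pose to reach, as a shift and turn from the pose commanded when the call began, along the tool's axes at that moment; what a row does not reach only later rows make up. A row lasts 1/12 s, in which the tool goes at most 41.7 mm and 7.16 degrees, less where a joint would pass 70% of its speed; a pose out of reach is approached as far as the arm can. A call with a gripper value outside its range is refused whole. The fingers move at their own pace and stop on an object; "grip_force" is the grip in N (left out, the last holds). Time passes only in rows, so rows that repeat a pose let the fingers close. It gives the time, the measured TCP pose, the force, the opening and the grip force at its end, in the units of the state.
- get_obs(): the state, without advancing time (a new reading comes with each control period).
- cams.camera(name): name is "scene" or "top" or "wrist"; returns the picture (480x640x3 uint8, blue, green, red); there is no depth.
- cams.camera_model(name): a dict with "fx", "fy", "cx", "cy" (pixels), "dist" ([k1, k2, p1, p2, k3] as OpenCV has them; the pictures are not rectified), "R" (3x3) and "t" (3): a world point X has camera coordinates R X + t. Camera axes: x right, y down, z forward; pixel columns grow to the right and rows downward; lengths in m; the calibration is good to about 2 mm. A picture is of the moment at which its call begins: read the wrist's pose just before it. camera_model takes no time and is no camera call; for the wrist camera it gives the pose at the moment of the call.
- job.hand_in(): hands the job in; it is judged then, once.
The state is a dict: "time": time; "q": joint angles; "joint_velocities": joint speeds; "joint_torque": joint torques, N m; "position": TCP position; "tool_rot": TCP orientation; "ft_force": force on the tool from outside, world axes, zero at the start; "moment": the same for the moment, N m; "grip_width": finger opening in m; "grip_force": force on a finger pad.
Only numpy, scipy, OpenCV 4.12 (cv2) and the standard library are available. Lean on these libraries where they do the work, as an engineer would, in place of code of your own. Each camera call takes 0.05 s, during which the arm holds its last target. There are 200 camera calls.

## Task

Put the grinder's lid (the grey one with the bar grip and two steel tabs) into the mouth of the coffee grinder with its tabs through the two slots, fully down, then twist it clockwise (seen from above) half-way to the lock, about 45 degrees, so that the bar lines up with the broad middle marks, and stop before the lock clicks. The lid is spring-loaded and turns back if let go: finish while still gripping it there, and do not knock the other things about.

Things in the scene. Friction and masses are not known exactly. Their poses are not given: they have to be found in the camera images.
- lid_grip (a point): Centre of the upright bar grip on the loose grey grinder lid (0.14 kg, plug down on the table). Bar 64 mm long (this x), 14 wide (y), 30 tall, on a disc 96 across, 8 thick. Site on the lid's axis, 35 above the plug's foot, 23 above the disc's underside, 15 above the disc's top, 15 below the bar's top; z up. Two small nubs on the disc point along the bar. A half turn makes no difference.
- grinder: Coffee grinder fixed to the table: black round body 124 mm across, 85 tall, then an aluminium collar 108 across up to 120. Origin at the centre of its underside, z up; button panel at -x, cord at +x. Steel marks outside the collar, both sides: narrow at the slots (+x, -x), broad (14 mm) 45 degrees clockwise (half-way), narrow at 90 (locked). Spring catches met at 63, clicked past by 88.
- mouth (a point): Centre of the mouth, level with the collar's top, 120 mm above the table; axes as the grinder's. Mouth 68 mm across inside a 4 mm thick steel lip with slots at +x and -x, 15 mm wide at the inner edge, wider outward. Lid fully down: disc rests on the collar, lid_grip 23 mm above this point. Turned, the tabs have 1.5 mm play up and down under the lip.
- ring (a joint): Spring ring under the lip, carried round by the lid's tabs, rad: 0 at rest (tabs can drop in), grows clockwise seen from above, stop at 1.52. It lags the lid by 4 to 5 degrees (0.08 rad) of play: about 0.70 with the lid at 45 degrees. Spring pulls back 0.045 N m at 0, 0.15 N m half-way, so the lid turns back if let go.
- can_a_mid (a point): A plain aluminium drinks can, 66 mm across, 120 tall, standing; bystander. Site at its centre, half-way up. Leave in place.
- can_b_mid (a point): A second plain aluminium drinks can, 66 mm across, 120 tall, standing; bystander. Site at its centre, half-way up. Leave in place.
- juice_mid (a point): Amber juice bottle, 64 mm across, 165 tall, standing; bystander. Site at its centre, half-way up. Leave in place.
- tub_lid_mid (a point): White lid of a storage tub, 76 mm across with a round knob, 22 tall, no tabs: NOT the grinder's lid; bystander. Site at its centre, half-way up. Leave in place.
- mug_mid (a point): White mug, 80 mm across, 92 tall; bystander. Site at its centre, half-way up. Leave in place.
- scoop_mid (a point): Steel spoon 160 mm long, lying; bystander. Site at its centre, half-way up. Leave in place.
- carton_mid (a point): Small closed carton 75 x 110 x 85 mm tall; bystander. Site at its centre, half-way up. Leave in place.
- lid: The same loose lid; origin at the centre of its plug's foot, axes as lid_grip. Plug 64 mm across, 12 deep below the disc. Two steel tabs at the plug's foot, at +x and -x under the bar's ends: 10 mm wide, 6.5 tall, reaching 40 mm from the axis.
Mind the look-alikes: they are no part of the job. What is shaped like the lid but blue is not meant. Leave any purple look-alike of the grinder alone.

How it is judged:
On the way:
1. the lid is fully down in the grinder's mouth, its tabs through the slots (horizontal distance between lid_grip and mouth below 0.006 m and z of lid_grip in the frame of grinder between 0.139 and 0.147 m and angle between lid_grip's own z axis and vertical below 0.08 rad), for 0.1 s.
At the end, for the whole second after the job is handed in: Lid fully down in the grinder (6 mm of its axis, 4 mm of its seated height, level to 0.08 rad), turned clockwise 33 to 57 degrees from the slots with the ring carried along (0.45 to 0.995 rad), still, and gripped by the fingers with over 1 N (all of step 1 and angle between the x axis of lid_grip and the x axis of grinder, either way round between 0.577 and 0.995 rad and value of joint ring between 0.45 and 0.995 rad and velocity of joint ring between -0.1 and 0.1 rad/s and contact force between the fingers and lid above 1 N); the arm keeps its last pose, push and grip.
It fails at once if the lid is twisted on into the lock's click (ring past 1.2 rad) (value of joint ring above 1.2 rad).
It fails at once if one of the bystanding things is pushed or knocked more than 40 mm from its place (distance of any of can_a_mid, can_b_mid, juice_mid, tub_lid_mid, mug_mid, scoop_mid, carton_mid from where it was at the start of the episode above 0.04 m).
It also fails if it takes over 48 s, if anything falls off the work surface, if the arm or the gripper's body presses on something with over 40 N, if the wrist force passes 120 N, or if a joint passes its speed limit or range.

## Working session

There is one attempt and no reset: what is moved stays moved. The work goes in short steps, Python scripts to look and compute and a tool call to move; the robot and the scene stay as the last step left them, time stands still between calls to the robot, and variables do not carry over. Pictures are saved under pics/ and viewed, at most 10 in all, crops included, and the job is handed in when it is done.

Besides the shell and the picture viewer there is one more tool, called by a JSON object that holds its "fn" and its "kwargs". servo_tool: Moves the arm, as the interface text tells. Its arguments: {"type":"object","properties":{"moves":{"type":"string"},"grip_force":{"type":"number"}},"required":["moves"]}

```bash
mkdir -p pics; ls; python3 - <<'E'
from rig import get_obs,cams
import cv2
for n in("scene","top"):
    im=cams.camera(n); cv2.imwrite(f"pics/{n}0.png",im)
    m=cams.camera_model(n); print(n,{k:__import__('numpy').round(v,3).tolist() for k,v in m.items()})
print(get_obs())
E
```

```text
pics
scene {'fx': 477.071, 'fy': 477.071, 'cx': 324.962, 'cy': 241.295, 'dist': [-0.038, 0.0, 0.0, 0.0, 0.0], 'R': [[-0.663, 0.749, -0.013], [0.439, 0.375, -0.817], [-0.607, -0.547, -0.577]], 't': [0.343, -0.171, 1.763]}
top {'fx': 458.207, 'fy': 458.207, 'cx': 315.691, 'cy': 228.79, 'dist': [-0.039, 0.0, 0.0, 0.0, 0.0], 'R': [[0.007, -1.0, -0.002], [-0.998, -0.006, -0.057], [0.057, 0.002, -0.998]], 't': [0.036, 0.547, 1.301]}
{'time': 0.1, 'q': array([-1.31147940e+00,  5.28377476e-01,  1.43375191e+00, -4.41537221e-05,
        1.18140326e+00, -1.78484933e-01]), 'joint_velocities': array([-0.00076184, -0.00298086, -0.00201803, -0.00058904,  0.0030523 ,
        0.00055669]), 'joint_torque': array([-6.60322553e-05, -4.40982771e+01, -1.77152181e+01,  6.33910904e-02,
        5.33353246e-02, -5.02042269e-05]), 'position': array([ 0.26482275, -0.56540348,  0.22167394]), 'tool_rot': array([ 9.76134425e-01,  2.17165012e-01, -5.95920137e-05, -9.68377990e-04]), 'ft_force': array([0.02334915, 1.14910899, 0.44215863]), 'moment': array([ 0.00783819, -0.0074132 , -0.01227248]), 'grip_force': 0.0, 'grip_width': 0.08641769540982379}
```

View pics/scene0.png

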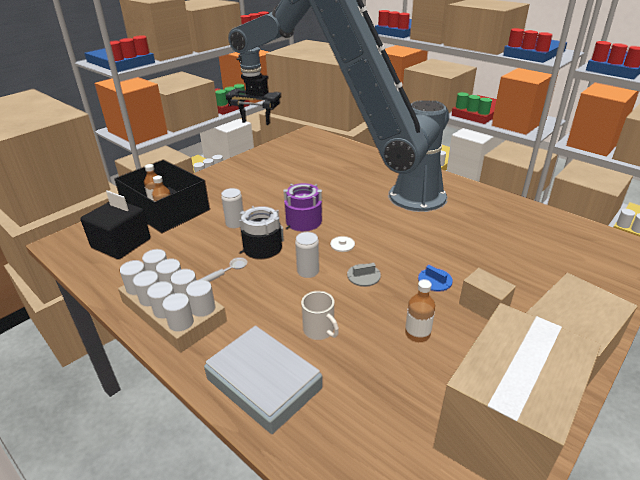

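View pics/top0.png

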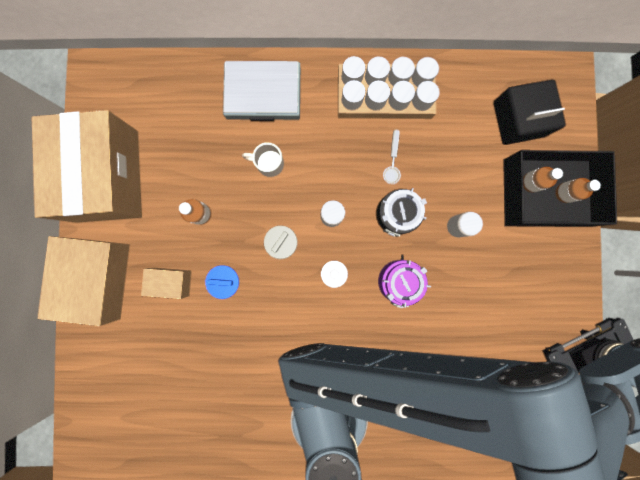

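The scene picture shows the grey lid at (363,272), the grinder at (262,232) and can A between them at (307,255). In the top picture the lid is at (281,242), the grinder at (403,212), and the cans at (333,212) and (469,224). Next I'll zoom in on the lid and grinder and measure both.

```bash
cat > h.py <<'E'
import numpy as np, cv2
from rig import get_obs,cams
from scipy.spatial.transform import Rotation as Ro
def onplane(m,px,z):
    px=np.atleast_2d(np.asarray(px,float))
    K=np.array([[m['fx'],0,m['cx']],[0,m['fy'],m['cy']],[0,0,1]])
    u=cv2.undistortPoints(px[:,None],K,np.array(m['dist'],float))[:,0]
    R=np.array(m['R']);t=np.array(m['t']);C=-R.T@t
    d=np.c_[u,np.ones(len(u))]@R
    return C+d*((z-C[2])/d[:,2])[:,None]
E
python3 - <<'E'
from h import *
im=cv2.imread("pics/top0.png"); m=cams.camera_model("top")
a=cv2.resize(im[212:272,251:311],(400,400),interpolation=cv2.INTER_CUBIC)
b=cv2.resize(im[182:242,373:433],(400,400),interpolation=cv2.INTER_CUBIC)
cv2.imwrite("pics/crop0.png",np.hstack([a,b]))
for n,p,z in(("lid",(281,242),.02),("barA",(272,250),.05),("barB",(288,232),.05),("grinder",(403,212),.12),("canA",(333,212),.12),("canB",(469,224),.12),("mug",(267,158),.09),("tub",(334,274),.02),("juice",(185,209),.165)): print(n,onplane(m,p,z).round(3))
E
```

```text
lid [[0.508 0.139 0.02 ]]
barA [[0.485 0.161 0.05 ]]
barB [[0.535 0.117 0.05 ]]
grinder [[ 0.587 -0.192  0.12 ]]
canA [[ 0.586 -0.006  0.12 ]]
canB [[ 0.556 -0.367  0.12 ]]
mug [[0.736 0.174 0.09 ]]
tub [[ 0.418 -0.013  0.02 ]]
juice [[0.587 0.375 0.165]]
```

View pics/crop0.png

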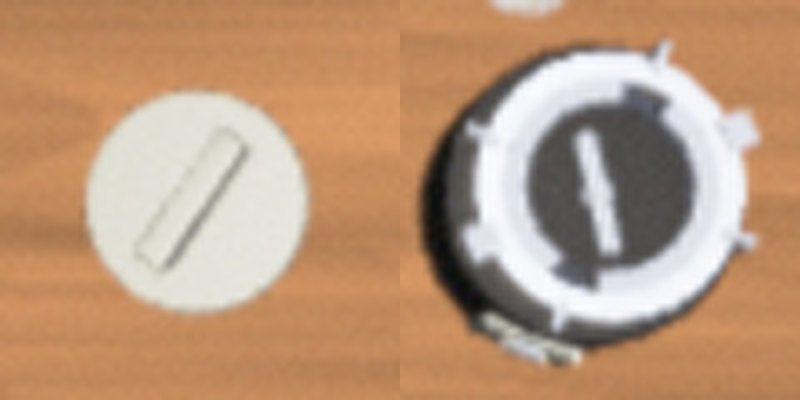

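The crop shows the bar from (228,135) to (148,262), about -33° in the world. The slots are at (640,95) and (575,275), with narrow marks at (663,50) and (560,320), so the slot axis is about -21°. The broad marks at (740,128) and (478,243) give -66°, which is 45° clockwise as expected. I'll move over the lid now.

{"fn": "servo_tool", "kwargs": {"moves": "0.013 -0.0134 0 0 0.087; 0.039 -0.040 0 0 0.087; 0.065 -0.067 0 0 0.087; 0.092 -0.095 0 0 0.087; 0.120 -0.123 0 0 0.087; 0.148 -0.152 0 0 0.087; 0.176 -0.181 0 0 0.087; 0.204 -0.210 0 0 0.087; 0.232 -0.239 0 0 0.087; 0.260 -0.268 0 0 0.087", "grip_force": 30}}

```text
time: 0.93
position: [0.3868, -0.2111, 0.2224]
tool_rot: [0.976, 0.217, -0.0, -0.0]
ft_force: [0.8, -0.1, 1.0]
grip_width: 0.0872
grip_force: 0.0
```

{"fn": "servo_tool", "kwargs": {"moves": "0.028 -0.029 0 6 0.087; 0.056 -0.058 0 12 0.087; 0.084 -0.087 0 18 0.087; 0.112 -0.115 0 24 0.087; 0.140 -0.144 0 30 0.087; 0.168 -0.173 0 36 0.087; 0.196 -0.202 0 42 0.087; 0.224 -0.231 0 48 0.087; 0.245 -0.253 0 54 0.087; 0.259 -0.267 0 58.7 0.087"}}

```text
time: 1.77
position: [0.5059, 0.1337, 0.2223]
tool_rot: [0.956, -0.292, -0.0, 0.0]
ft_force: [1.5, -0.4, -0.3]
grip_width: 0.0869
grip_force: 0.0
```

```bash
python3 - <<'E'
from h import *
o=get_obs();m=cams.camera_model("wrist");im=cams.camera("wrist");cv2.imwrite("pics/w1.png",im);np.savez("w1.npz",**m)
top=cams.camera("top");cv2.imwrite("pics/t1.png",top)
print(o['time'],o['position'],o['q'],Ro.from_quat(o['tool_rot']).as_matrix().round(3),{k:np.round(v,3).tolist() for k,v in m.items()})
E
```

```text
1.7667 [0.50585109 0.13367871 0.22225726] [ 4.48877896e-02  3.91944415e-01  1.68568604e+00 -5.79508166e-04
  1.06507516e+00  2.20830279e+00] [[ 0.83  -0.558 -0.001]
 [-0.558 -0.83  -0.001]
 [-0.001  0.001 -1.   ]] {'fx': 346.631, 'fy': 346.631, 'cx': 316.853, 'cy': 240.214, 'dist': [-0.029, 0.0, 0.0, 0.0, 0.0], 'R': [[-0.559, -0.829, 0.002], [-0.799, 0.539, 0.268], [-0.223, 0.148, -0.964]], 't': [0.392, 0.299, 0.484]}
```

View pics/w1.png

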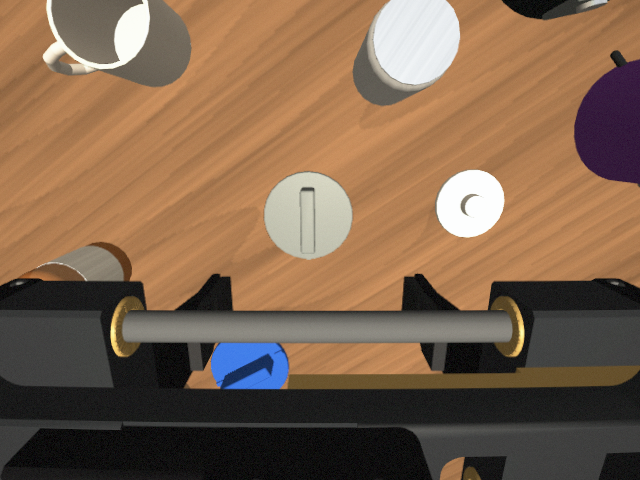

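The wrist picture shows the lid's disc centred at (308,215), with the bar from about (308,188) to (308,252), nearly aligned with tool x. Now I'll measure it precisely.

```bash
cat > lidm.py <<'E'
from h import *
def lid(im,m,c,r=60):
    hsv=cv2.cvtColor(im,cv2.COLOR_BGR2HSV)
    k=((hsv[...,1]<60)&(hsv[...,2]>60)).astype(np.uint8)
    n,l,s,_=cv2.connectedComponentsWithStats(k); i=l[c[1],c[0]]
    k=(l==i).astype(np.uint8)
    ct=max(cv2.findContours(k,0,cv2.CHAIN_APPROX_NONE)[0],key=cv2.contourArea)[:,0]
    W=onplane(m,ct,.02)[:,:2]
    A=np.c_[2*W,np.ones(len(W))]; s=np.linalg.lstsq(A,(W**2).sum(1),rcond=None)[0]
    print("disc",s[:2],"r",np.sqrt(s[2]+s[:2]@s[:2]))
    g=cv2.cvtColor(im,cv2.COLOR_BGR2GRAY); e=cv2.Canny(g,25,60)
    inn=cv2.erode(cv2.drawContours(np.zeros_like(g),[ct[:,None]],-1,1,-1),np.ones((15,15)))
    L=cv2.createLineSegmentDetector().detect(g)[0][:,0]
    for a in L:
        if np.hypot(*(a[2:]-a[:2]))>20 and inn[int(a[1]),int(a[0])] and inn[int(a[3]),int(a[2])]:
            for z in(.05,.02):
                P=onplane(m,a.reshape(2,2),z)[:,:2];d=P[1]-P[0]
                print(a.round(1),"z",z,P.round(4).tolist(),"ang",(np.degrees(np.arctan2(d[1],d[0]))+90)%180-90,"mid off",(P.mean(0)-s[:2]).round(4))
    return s[:2]
E
python3 - <<'E'
from lidm import *
lid(cv2.imread("pics/w1.png"),dict(np.load("w1.npz")),(290,215))
E
```

```text
disc [0.50868864 0.1416907 ] r 0.04698743922571683
```

```bash
python3 - <<'E'
from h import *
m=dict(np.load("w1.npz"));g=cv2.cvtColor(cv2.imread("pics/w1.png"),cv2.COLOR_BGR2GRAY)
for y in range(190,256,6): print(y,g[y,294:324].tolist())
# subpixel: two long edges per row
for y0,y1 in((200,245),):
    L=[];R=[]
    for y in range(y0,y1):
        d=np.abs(np.diff(g[y,294:324].astype(float)))
        a=d[:15];b=d[15:]
        L.append([294.5+(a**2@np.arange(15))/(a**2).sum(),y]);R.append([309.5+(b**2@np.arange(len(b)))/(b**2).sum(),y])
    for n,E in(("L",L),("R",R)):
        E=np.array(E);p=np.polyfit(E[:,1],E[:,0],1)
        for z in (.05,.035,.02):
            P=onplane(m,[[np.polyval(p,y0),y0],[np.polyval(p,y1),y1]],z);d=P[1]-P[0]
            c=np.array([.50869,.14169]);u=d[:2]/np.hypot(*d[:2]);v=c-P[0,:2]
            print(n,p.round(3),z,"ang",np.degrees(np.arctan2(d[1],d[0])).round(2),"perp",(u[0]*v[1]-u[1]*v[0]).round(4))
E
```

```text
190 [206, 207, 207, 207, 205, 204, 150, 96, 95, 95, 94, 94, 92, 95, 96, 97, 96, 99, 95, 80, 145, 195, 209, 208, 208, 206, 209, 207, 206, 210]
196 [204, 203, 203, 205, 204, 178, 159, 179, 196, 198, 200, 199, 199, 201, 204, 204, 207, 205, 192, 160, 161, 193, 207, 208, 209, 208, 207, 207, 207, 207]
202 [203, 201, 203, 204, 202, 172, 152, 174, 190, 194, 196, 198, 200, 200, 202, 204, 203, 206, 196, 163, 158, 190, 208, 205, 204, 205, 203, 206, 205, 203]
208 [199, 200, 202, 203, 200, 198, 165, 167, 188, 195, 195, 198, 200, 200, 205, 204, 205, 204, 194, 164, 148, 186, 201, 202, 200, 203, 204, 202, 203, 201]
214 [197, 200, 199, 199, 198, 198, 160, 162, 188, 194, 194, 197, 198, 201, 202, 201, 201, 202, 194, 170, 134, 180, 200, 199, 203, 202, 200, 201, 202, 199]
220 [197, 199, 196, 197, 197, 199, 163, 162, 184, 194, 196, 197, 199, 199, 202, 200, 200, 200, 192, 170, 137, 177, 198, 199, 199, 197, 198, 199, 199, 199]
226 [195, 192, 196, 199, 195, 194, 157, 155, 186, 192, 194, 195, 197, 196, 197, 196, 196, 197, 193, 171, 133, 177, 197, 197, 199, 197, 198, 196, 197, 196]
232 [191, 194, 194, 192, 192
[... 232 characters left out ...]
142, 175, 195, 195, 194, 193, 195, 195, 194, 193]
244 [193, 196, 189, 194, 191, 192, 145, 151, 179, 191, 191, 192, 191, 193, 192, 194, 192, 192, 192, 176, 127, 167, 191, 192, 194, 193, 193, 193, 192, 191]
250 [187, 187, 189, 189, 190, 188, 166, 157, 176, 190, 189, 188, 192, 188, 191, 189, 192, 189, 191, 172, 139, 169, 188, 192, 190, 190, 192, 190, 190, 189]
L [1.40000e-02 2.97174e+02] 0.05 ang 146.08 perp 0.0067
L [1.40000e-02 2.97174e+02] 0.035 ang 146.08 perp 0.0075
L [1.40000e-02 2.97174e+02] 0.02 ang 146.08 perp 0.0082
R [8.00000e-03 3.12183e+02] 0.05 ang 146.37 perp -0.0069
R [8.00000e-03 3.12183e+02] 0.035 ang 146.37 perp -0.0068
R [8.00000e-03 3.12183e+02] 0.02 ang 146.37 perp -0.0066
```

```bash
cat > to.py <<'E'
import sys
from h import *
o=get_obs();R=Ro.from_quat(o['tool_rot']).as_matrix()
a=np.degrees(np.arctan2(R[1,0],R[0,0]))
print("t",o['time'],"pos",o['position'].round(4),"ang",a.round(2),"tilt",np.degrees(np.arccos(-R[2,2])).round(2),"q",o['q'].round(2),"F",o['ft_force'].round(1),"M",o['moment'].round(2),"w",o['grip_width'],"gf",o['grip_force'])
if len(sys.argv)>1: print("shift tool",(R.T@(np.array(sys.argv[1:4],float)-o['position'])).round(4))
E
python3 to.py .5087 .1417 .0235
```

```text
t 1.8667 pos [0.5076 0.1374 0.2225] ang -33.35 tilt 0.18 q [0.05 0.39 1.68 0.   1.06 2.2 ] F [-1.2  0.2  0.2] M [ 0.06  0.05 -0.02] w 0.08676004282188124 gf 0.0
shift tool [-0.0016 -0.0037  0.199 ]
```

{"fn": "servo_tool", "kwargs": {"moves": "-0.002 -0.003 0.02 0.4 0.087; -0.002 -0.003 0.05 0.4 0.087; -0.002 -0.003 0.08 0.4 0.087; -0.002 -0.003 0.11 0.4 0.087; -0.002 -0.003 0.135 0.4 0.087; -0.002 -0.003 0.15 0.4 0.087; -0.002 -0.003 0.16 0.4 0.087; -0.002 -0.003 0.16 0.4 0.087; -0.002 -0.003 0.16 0.4 0.087; -0.002 -0.003 0.16 0.4 0.087"}}

```text
time: 2.7
position: [0.5069, 0.1357, 0.0635]
tool_rot: [0.956, -0.292, 0.001, -0.0]
ft_force: [0.2, -0.1, 0.7]
grip_width: 0.0863
grip_force: 0.0
```

```bash
python3 to.py .5087 .1417 .0235
```

```text
t 2.7 pos [0.5069 0.1357 0.0635] ang -34.01 tilt 0.11 q [ 0.05  0.64  1.81 -0.    0.68  2.21] F [ 0.2 -0.1  0.7] M [0.08 0.03 0.  ] w 0.08630333861887424 gf 0.0
shift tool [-0.0019 -0.0059  0.04  ]
```

{"fn": "servo_tool", "kwargs": {"moves": "-0.002 -0.0055 0.01 0 0.087; -0.002 -0.0055 0.02 0 0.087; -0.002 -0.0055 0.03 0 0.087; -0.002 -0.0055 0.036 0 0.087; -0.002 -0.0055 0.039 0 0.087; -0.002 -0.0055 0.039 0 0.087; -0.002 -0.0055 0.039 0 0.087"}}

```text
time: 3.28
position: [0.5073, 0.1415, 0.0232]
tool_rot: [0.956, -0.292, -0.0, 0.0]
ft_force: [1.1, 0.2, 0.1]
grip_width: 0.0871
grip_force: 0.0
```

```bash
python3 to.py .5087 .1417 .0235
```

```text
t 3.2833 pos [0.5073 0.1415 0.0232] ang -34.01 tilt 0.05 q [ 0.06  0.72  1.82 -0.    0.6   2.22] F [1.1 0.2 0.1] M [0.09 0.05 0.04] w 0.08712534037247419 gf 0.0
shift tool [ 0.0011 -0.0009 -0.0003]
```

Good. Close on the bar.

{"fn": "servo_tool", "kwargs": {"moves": "0.001 -0.001 0 0 0.06; 0.001 -0.001 0 0 0.04; 0.001 -0.001 0 0 0.025; 0.001 -0.001 0 0 0.018; 0.001 -0.001 0 0 0.01; 0.001 -0.001 0 0 0.0; 0.001 -0.001 0 0 0; 0.001 -0.001 0 0 0; 0.001 -0.001 0 0 0; 0.001 -0.001 0 0 0", "grip_force": 45}}

```text
time: 4.12
position: [0.5089, 0.1419, 0.0236]
tool_rot: [0.956, -0.292, 0.0, -0.0]
ft_force: [0.8, 0.4, -0.3]
grip_width: 0.0282
grip_force: 0.0
```

{"fn": "servo_tool", "kwargs": {"moves": "0 0 -0.01 0 0; 0 0 -0.04 0 0; 0 0 -0.08 0 0; 0 0 -0.12 0 0; 0 0 -0.16 0 0; 0 0 -0.19 0 0; 0 0 -0.21 0 0; 0 0 -0.21 0 0; 0 0 -0.21 0 0; 0 0 -0.21 0 0"}}

```text
time: 4.95
position: [0.5079, 0.1418, 0.2332]
tool_rot: [0.956, -0.293, -0.001, 0.0]
ft_force: [-1.1, 0.7, 0.8]
grip_width: 0.0002
grip_force: 0.0
```

```bash
python3 to.py; python3 - <<'E'
from h import *
m=cams.camera_model("wrist");im=cams.camera("wrist");cv2.imwrite("pics/w2.png",im);np.savez("w2.npz",**m)
t=cams.camera("top");cv2.imwrite("pics/t2.png",t);s=cams.camera("scene");cv2.imwrite("pics/s2.png",s)
cv2.imwrite("pics/v2.png",np.vstack([cv2.resize(im,(400,300)),cv2.resize(s[160:385,160:460],(400,300))]))
E
```

```text
t 4.95 pos [0.5079 0.1418 0.2332] ang -34.02 tilt 0.09 q [ 0.06  0.38  1.66 -0.    1.1   2.22] F [-1.1  0.7  0.8] M [0.06 0.02 0.01] w 0.00016546614801619323 gf 0.0
```

View pics/v2.png

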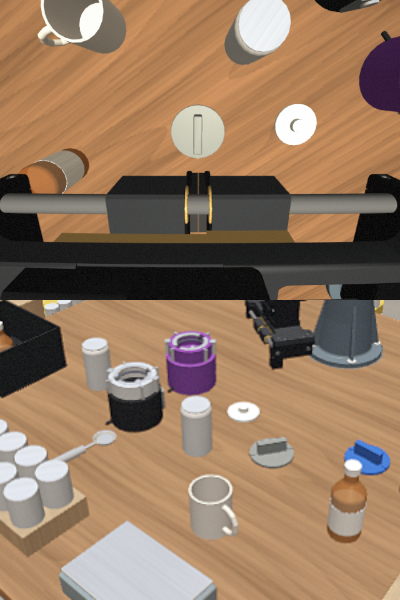

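The fingers hadn't finished closing when I lifted: the opening was still 28 mm. The lid is still lying where it was. I'll reopen, go down again and wait for the grip this time.

{"fn": "servo_tool", "kwargs": {"moves": "0 0 0 0 0.05; 0 0 0 0 0.05; 0 0 0.02 0 0.05; 0 0 0.05 0 0.05; 0 0 0.08 0 0.05; 0 0 0.11 0 0.05; 0 0 0.13 0 0.05; 0 0 0.145 0 0.05; 0 0 0.15 0 0.05; 0 0 0.15 0 0.05"}}

```text
time: 5.93
position: [0.5079, 0.1417, 0.0819]
tool_rot: [0.956, -0.293, -0.002, 0.001]
ft_force: [0.3, 0.3, -0.3]
grip_width: 0.049
grip_force: 0.0
```

```bash
python3 to.py .5087 .1417 .0235;python3 - <<'E'
from lidm import *
lid(cv2.imread("pics/w2.png"),dict(np.load("w2.npz")),(295,215))
E
```

```text
t 5.9333 pos [0.5079 0.1417 0.0819] ang -34.02 tilt 0.22 q [0.06 0.61 1.79 0.   0.74 2.22] F [ 0.3  0.3 -0.3] M [ 0.09  0.01 -0.05] w 0.04904952784739546 gf 0.0
shift tool [ 0.0009 -0.0006  0.0584]
disc [0.50830072 0.14062981] r 0.0469520532434706
[323.1 184.3 324.3 209.4] z 0.05 [[0.5317, 0.1164], [0.51, 0.1295]] ang -31.147879145651302 mid off [ 0.0125 -0.0177]
[323.1 184.3 324.3 209.4] z 0.02 [[0.5286, 0.1178], [0.505, 0.132]] ang -31.14787914565136 mid off [ 0.0085 -0.0157]
```

{"fn": "servo_tool", "kwargs": {"moves": "0.0005 0 0.015 0 0.05; 0.0005 0 0.03 0 0.05; 0.0005 0 0.045 0 0.05; 0.0005 0 0.054 0 0.05; 0.0005 0 0.058 0 0.05; 0.0005 0 0.058 0 0.05; 0.0005 0 0.058 0 0.03; 0.0005 0 0.058 0 0.01; 0.0005 0 0.058 0 0; 0.0005 0 0.058 0 0"}}

```text
time: 6.77
position: [0.5098, 0.1416, 0.0262]
tool_rot: [0.956, -0.292, 0.001, -0.0]
ft_force: [0.1, 0.0, -0.2]
grip_width: 0.0309
grip_force: 0.0
```

{"fn": "servo_tool", "kwargs": {"moves": "0 0 0 0 0; 0 0 0 0 0; 0 0 0 0 0; 0 0 0 0 0; 0 0 0 0 0; 0 0 0 0 0; 0 0 0 0 0"}}

```text
time: 7.35
position: [0.5094, 0.1416, 0.0258]
tool_rot: [0.956, -0.293, 0.0, -0.0]
ft_force: [-2.0, 0.6, 3.4]
grip_width: 0.0134
grip_force: 45.0
```

Gripped at a width of 13.4 mm. Now lift, then carry it to a viewing pose just short of the grinder.

{"fn": "servo_tool", "kwargs": {"moves": "0 0 -0.005 0 0; 0 0 -0.025 0 0; 0 0 -0.055 0 0; 0 0 -0.09 0 0; 0 0 -0.125 0 0; 0 0 -0.16 0 0; 0 0 -0.19 0 0; 0 0 -0.21 0 0; 0 0 -0.22 0 0; 0 0 -0.224 0 0"}}

```text
time: 8.18
position: [0.5099, 0.1417, 0.2512]
tool_rot: [0.956, -0.292, 0.001, -0.001]
ft_force: [-1.0, 1.1, -1.6]
grip_width: 0.0137
grip_force: 45.0
```

{"fn": "servo_tool", "kwargs": {"moves": "0.008 0.012 0 -1 0; 0.026 0.041 0 -2 0; 0.046 0.072 0 -4 0; 0.067 0.103 0 -6 0; 0.087 0.134 0 -8 0; 0.107 0.165 0 -10 0; 0.127 0.196 0 -12 0; 0.145 0.225 0 -13 0; 0.158 0.245 0 -13 0; 0.164 0.254 0 -13 0"}}

```text
time: 9.02
position: [0.5022, -0.1637, 0.2476]
tool_rot: [0.983, -0.184, -0.002, -0.0]
ft_force: [-0.5, 0.8, -1.0]
grip_width: 0.0136
grip_force: 45.0
```

{"fn": "servo_tool", "kwargs": {"moves": "0 0 0 0 0; 0 0 0 0 0; 0 0 0 0 0"}}

```text
time: 9.27
position: [0.5025, -0.1589, 0.2487]
tool_rot: [0.983, -0.182, -0.001, -0.001]
ft_force: [0.5, -0.1, -1.6]
grip_width: 0.0136
grip_force: 45.0
```

```bash
python3 to.py; python3 - <<'E'
from h import *
m=cams.camera_model("wrist");im=cams.camera("wrist");cv2.imwrite("pics/w3.png",im);np.savez("w3.npz",**m)
E
```

```text
t 9.2667 pos [ 0.5025 -0.1589  0.2487] ang -20.96 tilt 0.17 q [-0.52  0.36  1.64  0.    1.14  1.42] F [ 0.5 -0.1 -1.6] M [ 0.05 -0.01 -0.06] w 0.013627942943007924 gf 44.995812233537436
```

View pics/w3.png

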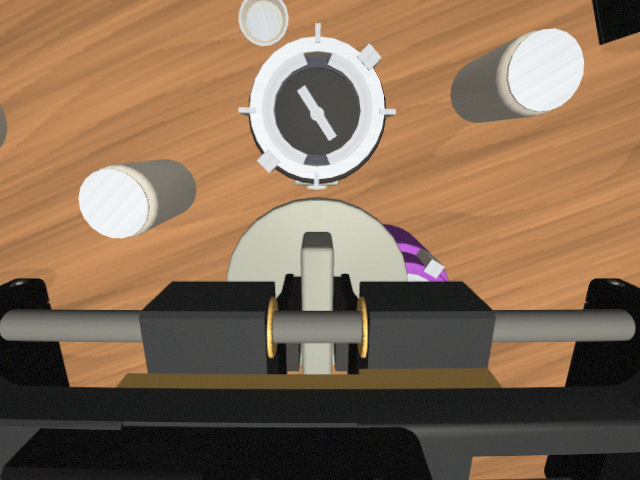

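The picture shows the grinder centred near (317,111), with slots at (317,58) and (316,160) and broad marks at (370,57) and (268,160). The lid is held with its bar nearly parallel to the slot line. Next I'll fit the collar and the slots.

```bash
python3 - <<'E'
from h import *
m=dict(np.load("w3.npz"));im=cv2.imread("pics/w3.png")
hsv=cv2.cvtColor(im,cv2.COLOR_BGR2HSV)
k=((hsv[...,1]<40)&(hsv[...,2]>150)).astype(np.uint8);k[195:]=0;k[:,:235]=0;k[:,400:]=0
k[:46,:295]=0
raw=k.copy()
f=np.zeros_like(k);c=max(cv2.findContours(k,0,1)[0],key=cv2.contourArea);cv2.drawContours(f,[c],-1,1,-1)
o=cv2.morphologyEx(f,cv2.MORPH_OPEN,cv2.getStructuringElement(cv2.MORPH_ELLIPSE,(61,61)))
ct=max(cv2.findContours(o,0,cv2.CHAIN_APPROX_NONE)[0],key=cv2.contourArea)[:,0]
def circ(W):
    for _ in range(5):
        s=np.linalg.lstsq(np.c_[2*W,np.ones(len(W))],(W**2).sum(1),rcond=None)[0];r=np.sqrt(s[2]+s[:2]@s[:2])
        e=np.abs(np.hypot(*(W-s[:2]).T)-r);W=W[e<max(.0006,np.percentile(e,85))]
    return s[:2],r
ctr,r=circ(onplane(m,ct,.12)[:,:2]);print("collar",ctr,r)
# mark tips: filled minus opened
d=cv2.morphologyEx(f&~cv2.dilate(o,np.ones((3,3),np.uint8)),cv2.MORPH_OPEN,np.ones((2,2)))
n,l,s,cc=cv2.connectedComponentsWithStats(d)
for i in range(1,n):
    if s[i,4]>8:
        P=onplane(m,cc[i],.117)[0,:2]-ctr;print("mark",cc[i].round(1),s[i,4],np.hypot(*P).round(4),np.degrees(np.arctan2(P[1],P[0])).round(1))
g=cv2.cvtColor(im,cv2.COLOR_BGR2GRAY)
# dark mouth edges by ray in world: first dark radius per angle at z=.12
K=np.array([[m['fx'],0,m['cx']],[0,m['fy'],m['cy']],[0,0,1]]);rv=cv2.Rodrigues(m['R'])[0]
def px(X): return cv2.projectPoints(np.array(X,float),rv,m['t'],K,m['dist'])[0][:,0]
# slot sample: ring at r=.039
th=np.arange(0,360,.5);X=np.c_[ctr[0]+.0385*np.cos(np.radians(th)),ctr[1]+.0385*np.sin(np.radians(th)),np.full(len(th),.12)]
v=cv2.remap(g,px(X)[:,0].astype(np.float32)[:,None],px(X)[:,1].astype(np.float32)[:,None],1)[:,0]
dk=th[v<130];print("dark angs",[ (a.min(),a.max(),a.mean()) for a in np.split(dk,np.where(np.diff(dk)>10)[0]+1)])
print(px([[*ctr,.12]]))
E
```

```text
collar [ 0.59343772 -0.19463381] 0.0531259218299471
mark [318.1  29.3] 63 0.0591 -22.1
mark [372.4  54.8] 204 0.0598 -67.2
mark [244.5 110.5] 60 0.0579 68.5
mark [391.1 112.4] 63 0.0598 -111.9
mark [266.7 164. ] 151 0.0589 114.1
mark [321.1 185.8] 139 0.0599 162.7
dark angs [(np.float64(145.0), np.float64(171.5), np.float64(158.25)), (np.float64(325.5), np.float64(351.0), np.float64(338.25))]
[[316.62881391 110.63674388]]
```

{"fn": "servo_tool", "kwargs": {"moves": "0.012 0 0 0.8 0; 0.032 0 0.01 0.8 0; 0.052 0 0.025 0.8 0; 0.072 0 0.04 0.8 0; 0.088 0.0005 0.055 0.8 0; 0.095 0.0008 0.068 0.8 0; 0.0977 0.0008 0.076 0.8 0; 0.0977 0.0008 0.08 0.8 0; 0.0977 0.0008 0.08 0.8 0; 0.0977 0.0008 0.08 0.8 0"}}

```text
time: 10.15
position: [0.5933, -0.1957, 0.1698]
tool_rot: [0.982, -0.189, -0.0, -0.0]
ft_force: [-0.0, -0.1, -1.4]
grip_width: 0.0135
grip_force: 45.0
```

{"fn": "servo_tool", "kwargs": {"moves": "0 0 0 0 0; 0 0 0 0 0; 0 0 0 0 0"}}

```text
time: 10.4
position: [0.5942, -0.1966, 0.1705]
tool_rot: [0.982, -0.189, 0.001, 0.0]
ft_force: [0.7, -0.5, -0.6]
grip_width: 0.0136
grip_force: 45.0
```

```bash
python3 to.py .5934 -.1946 .155; python3 - <<'E'
from h import *
s=cams.camera("scene");t=cams.camera("top")
cv2.imwrite("pics/v4.png",np.hstack([cv2.resize(s[180:270,215:305],(400,400)),cv2.resize(t[172:242,368:438],(400,400))]))
E
```

```text
t 10.4 pos [ 0.5942 -0.1966  0.1705] ang -21.82 tilt 0.08 q [-0.5   0.59  1.48  0.    1.07  1.45] F [ 0.7 -0.5 -0.6] M [ 0.06  0.08 -0.02] w 0.01358868938999773 gf 44.99574651941657
shift tool [-0.0015 -0.0016  0.0155]
```

View pics/v4.png

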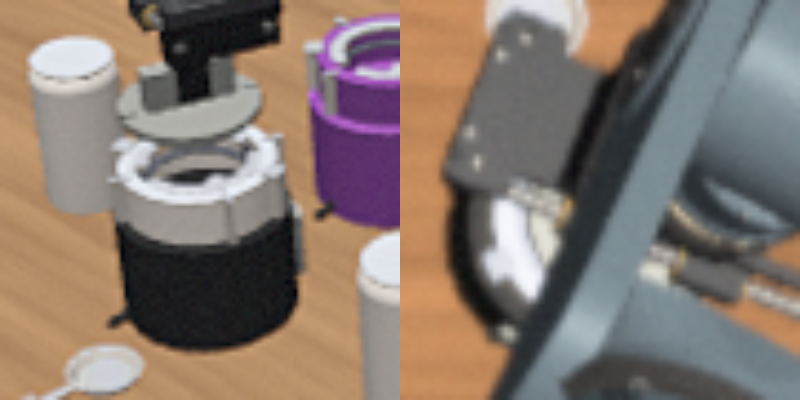

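The scene crop shows the lid level just above the mouth; the arm hides the top view. I'll descend and watch the force.

{"fn": "servo_tool", "kwargs": {"moves": "-0.001 -0.001 0.006 0 0; -0.001 -0.001 0.012 0 0; -0.001 -0.001 0.018 0 0; -0.001 -0.001 0.021 0 0; -0.001 -0.001 0.024 0 0; -0.001 -0.001 0.026 0 0; -0.001 -0.001 0.028 0 0; -0.001 -0.001 0.030 0 0; -0.001 -0.001 0.030 0 0; -0.001 -0.001 0.030 0 0"}}

```text
time: 11.33
position: [0.5935, -0.1952, 0.1395]
tool_rot: [0.982, -0.189, -0.0, -0.0]
ft_force: [-0.0, -0.3, -1.2]
grip_width: 0.0136
grip_force: 45.0
```

```bash
python3 to.py .5934 -.1946 .1338
```

```text
t 11.3333 pos [ 0.5935 -0.1952  0.1395] ang -21.81 tilt 0.0 q [-0.5   0.63  1.51  0.    1.01  1.46] F [-0.  -0.3 -1.2] M [ 0.05  0.02 -0.01] w 0.013623417314463884 gf 44.99572570435703
shift tool [-0.0003 -0.0005  0.0057]
```

No contact, and the tabs are below the rim. Going the rest of the way down.

{"fn": "servo_tool", "kwargs": {"moves": "0 0 0.002 0 0; 0 0 0.004 0 0; 0 0 0.005 0 0; 0 0 0.006 0 0; 0 0 0.0065 0 0; 0 0 0.0065 0 0; 0 0 0.0065 0 0"}}

```text
time: 11.92
position: [0.5935, -0.1952, 0.1338]
tool_rot: [0.982, -0.189, 0.0, 0.0]
ft_force: [-1.7, 0.2, 5.5]
grip_width: 0.0136
grip_force: 45.0
```

```bash
python3 to.py .5934 -.1946 .1338
```

```text
t 11.9167 pos [ 0.5935 -0.1952  0.1338] ang -21.81 tilt 0.01 q [-0.5   0.63  1.51 -0.    1.    1.46] F [-1.7  0.2  5.5] M [ 0.2   0.36 -0.03] w 0.01363788225607813 gf 44.99555787071586
shift tool [-0.0003 -0.0005 -0.    ]
```

The lid is seated at exactly the expected height, with about 6 N of contact. Now twist clockwise.

{"fn": "servo_tool", "kwargs": {"moves": "0 0 0 1.5 0; 0 0 0 4 0; 0 0 0 7 0; 0 0 0 10 0; 0 0 0 13 0; 0 0 0 16 0; 0 0 0 18 0; 0 0 0 20 0; 0 0 0 20 0; 0 0 0 20 0"}}

```text
time: 12.75
position: [0.5947, -0.195, 0.1338]
tool_rot: [0.934, -0.357, 0.001, -0.0]
ft_force: [1.7, 3.6, 5.8]
grip_width: 0.0136
grip_force: 45.0
```

```bash
python3 to.py .5934 -.1946 .1338
```

```text
t 12.75 pos [ 0.5947 -0.195   0.1338] ang -41.78 tilt 0.16 q [-0.5   0.63  1.51  0.    0.99  1.8 ] F [1.7 3.6 5.8] M [ 0.52 -0.18  0.01] w 0.013554315909107644 gf 45.00185798853636
shift tool [-0.0013  0.0006 -0.    ]
```

{"fn": "servo_tool", "kwargs": {"moves": "0 0 0 2 0; 0 0 0 5 0; 0 0 0 8 0; 0 0 0 11 0; 0 0 0 14 0; 0 0 0 17 0; 0 0 0 20 0; 0 0 0 23 0; 0 0 0 25 0; 0 0 0 25 0"}}

```text
time: 13.58
position: [0.5953, -0.1955, 0.1339]
tool_rot: [0.835, -0.55, 0.002, -0.001]
ft_force: [3.2, 1.9, 5.4]
grip_width: 0.0139
grip_force: 45.0
```

{"fn": "servo_tool", "kwargs": {"moves": "0 0 0 0 0; 0 0 0 0 0; 0 0 0 0 0; 0 0 0 0 0"}}

```text
time: 13.92
position: [0.5953, -0.1955, 0.1339]
tool_rot: [0.835, -0.55, 0.002, -0.001]
ft_force: [4.7, 3.0, 5.8]
grip_width: 0.0136
grip_force: 45.0
```

```bash
python3 to.py; python3 - <<'E'
from h import *
m=cams.camera_model("wrist");im=cams.camera("wrist");cv2.imwrite("pics/w5.png",im);np.savez("w5.npz",**m)
s=cams.camera("scene")
cv2.imwrite("pics/v5.png",np.hstack([cv2.resize(im[150:450,170:470],(400,400)),cv2.resize(s[180:270,215:305],(400,400))]))
E
```

```text
t 13.9167 pos [ 0.5953 -0.1955  0.1339] ang -66.77 tilt 0.24 q [-0.5   0.63  1.51  0.    0.99  2.24] F [4.7 3.  5.8] M [ 0.52 -0.64  0.16] w 0.01364463616546114 gf 45.020048562437296
```

View pics/v5.png

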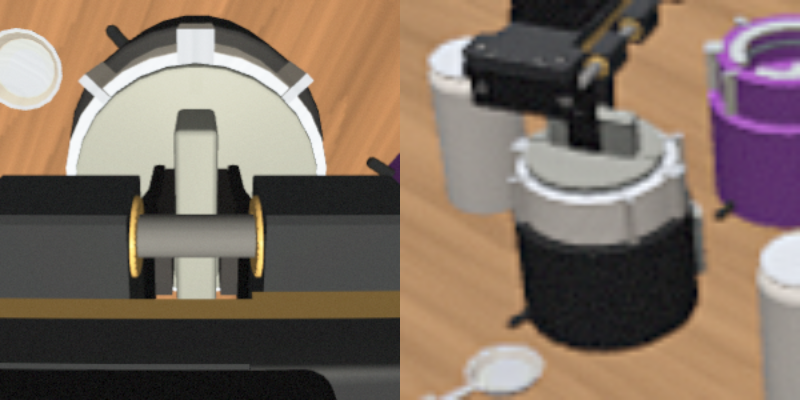

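The bar at (195,110) points straight at the broad mark at (195,45). The lid is flat on the collar, and the 0.16 N m moment matches the half-way spring load. Handing in.

```bash
python3 -c "
from rig import job
print(job.hand_in())"
```

```text
the job is handed in; nothing more can be done
None
```

The lid is seated in the grinder's mouth, turned about 45° clockwise so the bar lines up with the broad marks, and still gripped. I handed the job in at about 14 s of the 48 s allowed; no verdict came back.

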